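# Shut and bolt the spice bin

### The job

Close up the spice bin for the night: first slide its lid fully shut by the black grip, then slide the barrel bolt fully across with its red handle standing up, and let go of the handle while it is still upright. Then take the handle again another way and turn it fully down into the notch. Do not knock or shift the jars, bottles and other goods around it.

Things in the scene. Friction and masses are not known exactly. Their poses are not given: they have to be found in the camera images.
- bin: Green spice bin fixed to the counter, 290 (its x) by 380 mm (its y), flat top 100 mm up; origin: centre of its underside. Half x < 0: deck with the bolt. Half x > 0: hatch (y -180 to 0 mm), closed top (y > 0) and 18 mm high tracks for the lid. The bolt slides along its +x, the lid opens along its +y, the handle falls to its -y.
- lid_grip (a point): Centre of the black grip bar on the aluminium sliding lid: 60 mm long along the bin's x, 14 mm thick along the bin's y, 38 mm tall, standing on the lid, whose upper face is 110 mm above the counter (this point: 129 mm). With the lid shut it lies at (74, -137, 129) mm in the bin's frame.
- keeper_mid (a point): Centre of the opening of the keeper, a dark steel arch (44 mm wide, 37 mm tall, opening 24 mm wide) fixed on the lid and moving with it. The bolt's rod enters it along the bin's x; it is in line with the rod (to 4 mm) only with the lid shut.
- lid (a joint): How far the lid is open, m: 0 fully shut against its stop, up to 0.125 open (towards the bin's +y). About 4 N of friction holds it where it is left.
- bolt (a joint): How far the bolt is slid across, m: 0 drawn back, 0.062 against its stop (the bin's +x), where the handle can be turned down (possible from 0.057). About 4 N of friction. The steel rod, 16 mm thick, runs on the line y = -50 mm, z = 128 mm of the bin's frame; the handle stands at x = -95 mm + this value.
- handle (a joint): Angle of the bolt's handle about the rod, rad: 0 upright, 1.571 lying level in the notch to the bin's -y, 28 mm above the deck. The casing (two steel cheeks 30 mm over all, reaching 22 mm above the rod's axis) stops it turning past about 0.25 before the bolt is across, and sliding back once down. Friction holds it where it is left; about 2 N at the paddle turns it.
- paddle: The bolt's handle, turning about its own origin, which lies on the rod's axis: a 12 mm round stem along its z with a red paddle on top. Its x is the rod's axis; at joint 0 its z points up.
- paddle_mid (a point): Centre of the flat red paddle at the end of the handle, 76 mm from the rod's axis: the paddle is 76 mm wide along the rod, 48 mm tall (52 to 100 mm from the axis) and 10 mm thick across the rod (along the bin's y while upright).
- notch (a point): The notch in the casing's cheek on the bin's -y side, 20 mm wide along the rod, at (-35, -62, 128) mm in the bin's frame: where the handle's stem ends up.
- scoop_grip (a point): Handle of a 190 mm scoop lying on the counter, right of the bin and near the robot; bystander.
- chili_jar_mid (a point): Small amber jar with red lid, 56 mm wide, 85 mm tall, standing on the bin's front deck beside the bolt; bystander; point at its centre, half-way up.
- soy_bottle_mid (a point): Amber sauce bottle with yellow label, 64 mm wide, 210 mm tall, on the counter right of the bin; bystander; point at its centre, half-way up.
- vinegar_bottle_mid (a point): Green sauce bottle with red label, 64 mm wide, 190 mm tall, on the counter right of the bin; bystander; point at its centre, half-way up.
- bean_can_mid (a point): Aluminium can with green label, 74 mm wide, 110 mm tall, on the counter left of the bin; bystander; point at its centre, half-way up.
- pickle_jar_mid (a point): Orange jar with yellow lid, 84 mm wide, 120 mm tall, on the counter left of the bin; bystander; point at its centre, half-way up.
- sachet_box_mid (a point): Yellow box 90 x 130 x 70 mm on the counter left of the bin, nearer the robot; bystander; point at its centre, half-way up.

How it is judged:
By the outcome, as a careful person would: the job done as asked, in the order asked, and still so for the second after the job is handed in, with the robot touching nothing.
It also fails if it takes over 53 s, if anything falls off the work surface, if the arm or the gripper's body presses on something with over 40 N, if the wrist force passes 120 N, or if a joint passes its speed limit or range.

### The arm

A 7-joint arm with a two-finger parallel gripper is mounted at the origin on the work surface. World frame = base frame: x ahead of the robot, y to its left, z up, the work surface at z = 0. Lengths are in mm, angles in rad, forces in N, time in s.
With the tool pointing down it reaches from about 400 to 875 mm from the base axis. Payload 4.4 kg.
Tool frame: the origin (TCP) lies at the very end of the fingers, on their centre line; the grasp point (between the pads) lies ctrl.grip_depth behind it (ctrl.grip_depth is the distance from the TCP to the grasp point, in mm); z points along the fingers, y is the direction in which the jaws open and shut (so a half turn about z gives the same grasp; the last joint's range is limited). The gripper opens to 85 mm and grips with 20 to 120 N. Pads are 22 mm wide; open, the fingers measure 114 mm over their backs; the gripper's body (76 mm by 85 mm) begins 54 mm behind the grasp point. The pads swing forward as they close: fully open they stand 13 mm farther back than shut.
Start: joints at [-1.301, 0.628, 0.038, 1.517, -0.027, 0.996, -0.02], TCP at [214.168, 613.718, 231.313] pointing down, gripper open.
Joint ranges: [-3.06, 3.06], [-0.37, 2.12], [-1.25, 1.32], [0.18, 2.47], [-1.1, 4.24], [0.23, 1.98], [-2.94, 2.94]. Speed limits (rad/s): [2.57, 2.57, 3.14, 3.14, 3.14, 3.14, 3.14].

### API

Orientations are given as [roll, pitch, yaw] about the fixed x, y, z axes, in that order (R = Rz(yaw) Ry(pitch) Rx(roll)).
In Python, from cell import ctrl gives the robot as it stands.
- The arm moves only by the tool servo_tool, never from a script. Its argument "commands" is one flat list of numbers, 5 for each row, row after row: the shift along the tool's x, y, z in units of 25 mm (1.0 is 25 mm), then the turn about the tool's z in units of 6 degrees (1.0 is 6 degrees), then the closure, from 0 (fully open) to 1 (shut). In form: [tx, ty, tz, twist, gripper, tx, ty, tz, twist, gripper, ...]. A call has 1 to 10 rows; each row is the pose to reach, as a shift and turn from the pose commanded when the call began, along the tool's axes at that moment; what a row does not reach only later rows make up. A row lasts 1/12 s, in which the tool goes at most 41.7 mm and 7.16 degrees, less where a joint would pass 70% of its speed; a pose out of reach is approached as far as the arm can. A call with a gripper value outside its range is refused whole. The fingers move at their own pace and stop on an object; the grip force is fixed at half the most. Time passes only in rows, so rows that repeat a pose let the fingers close. It gives the time, the measured TCP pose, the force and the opening at its end, in the units of the state.
- ctrl.read_state(): the state, without advancing time (a new reading comes with each control period).
- ctrl.get_image(name): name is "scene" or "top" or "wrist"; returns a dict with "img" (400x640x3 uint8, blue, green, red), "K" (3x3 intrinsics, pixels), "T" (4x4, takes a point from camera to world coordinates). Camera axes: x right, y down, z forward; pixel columns grow to the right and rows downward; lengths in mm; the calibration is good to about 2 mm. A picture is of the moment at which its call begins. There is no depth.
- ctrl.finish_job(): hands the job in, once; it reports no verdict.
The state is a dict: "clock": time; "qpos": joint angles; "qd": joint speeds; "tau": joint torques, N m; "eef_pos": TCP position; "tool_rot": TCP orientation; "force": force on the tool from outside, world axes, zero at the start; "torque": the same for the moment, N m; "width": finger opening in mm.
Only numpy, scipy, OpenCV 4.12 (cv2) and the standard library are available. Lean on these libraries where they do the work, as an engineer would, in place of code of your own. Each camera call takes 0.05 s, during which the arm holds its last target.

## Working session

There is one attempt and no reset: what is moved stays moved. The work goes in short steps, Python scripts to look and compute and a tool call to move; the robot and the scene stay as the last step left them, time stands still between calls to the robot, and variables do not carry over. Pictures are saved under pics/ and viewed, and the job is handed in when it is done.

Besides the shell and the picture viewer there is one more tool, called as name(argument=value, ...) on one line, values as JSON. servo_tool: Moves the arm, as the interface text tells. Its arguments: {"type":"object","properties":{"commands":{"type":"array","items":{"type":"number"}}},"required":["commands"]}

```bash
ls; mkdir -p pics
python3 - <<'E'
from cell import ctrl
import cv2
s=ctrl.read_state();print(s, ctrl.grip_depth)
for n in ["scene","top"]:
    d=ctrl.get_image(n);cv2.imwrite(f"pics/{n}0.png",d["img"]);print(n,d["K"].tolist(),d["T"].round(4).tolist())
E
```

```text
pics
{'clock': 0.0, 'qpos': array([-1.30078762,  0.62934985,  0.03846034,  1.51839903, -0.02700757,
        0.99629253, -0.02001014]), 'qd': array([-0.00063048,  0.00176369, -0.00091017,  0.00147573,  0.00028728,
       -0.00016324, -0.00107611]), 'tau': array([-3.97751701e-04, -5.63412988e+01,  1.22657362e+00, -1.93453038e+01,
        1.10791769e-02,  1.03263554e-02,  8.62075638e-06]), 'eef_pos': array([213.96670307, 613.09507102, 230.37709332]), 'tool_rot': array([-3.13966268e+00,  3.08335253e-05,  2.80575413e+00]), 'force': array([ 0.47227065, -0.65490581, -0.17655479]), 'torque': array([ 0.00539433, -0.01174653,  0.01851238]), 'width': 85.5022257072679} 18.700000000000003
scene [[366.4418217559741, 0.0, 320.65020495769545], [0.0, 366.4418217559741, 198.36895137618913], [0.0, 0.0, 1.0]] [[-0.7521, 0.4438, -0.4873, 1119.5842], [0.6589, 0.5246, -0.5391, 722.4743], [0.0164, -0.7265, -0.6869, 1020.7377], [0.0, 0.0, 0.0, 1.0]]
top [[375.66947426361156, 0.0, 324.8973326322508], [0.0, 375.66947426361156, 205.68849080065164], [0.0, 0.0, 1.0]] [[0.0103, -0.9973, 0.0732, 424.3702], [-0.9998, -0.0092, 0.0157, 7.5283], [-0.015, -0.0733, -0.9972, 1408.4778], [0.0, 0.0, 0.0, 1.0]]
```

View pics/scene0.png

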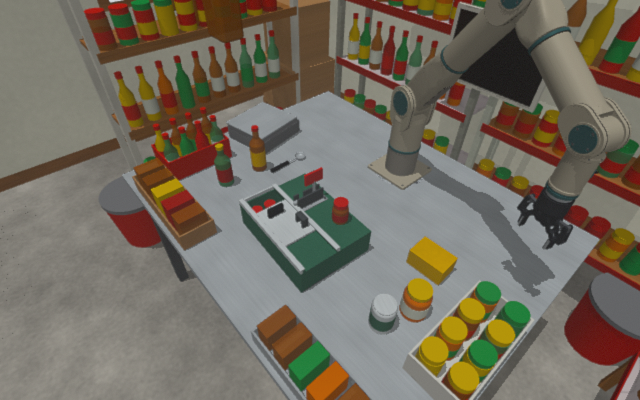

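View pics/top0.png

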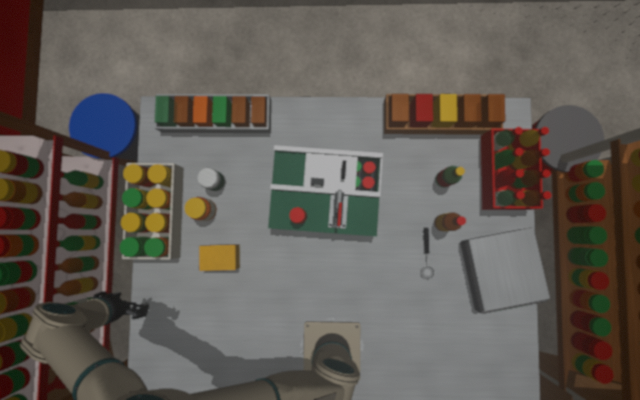

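The top view shows the bin at about (325,190), with its +x pointing away from the robot and +y to the left. The paddle is near (339,205), the lid grip near (344,170) and the keeper near (317,182). I'll zoom in.

Run:
```python
import cv2
a=cv2.imread("pics/top0.png")[135:245,255:400];cv2.imwrite("pics/topz.png",cv2.resize(a,None,fx=5,fy=5,interpolation=cv2.INTER_CUBIC))
a=cv2.imread("pics/scene0.png")[155:295,225:385];cv2.imwrite("pics/scenez.png",cv2.resize(a,None,fx=5,fy=5,interpolation=cv2.INTER_CUBIC)[:,:800][:600*2])
```

```text
(no output)
```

View pics/topz.png

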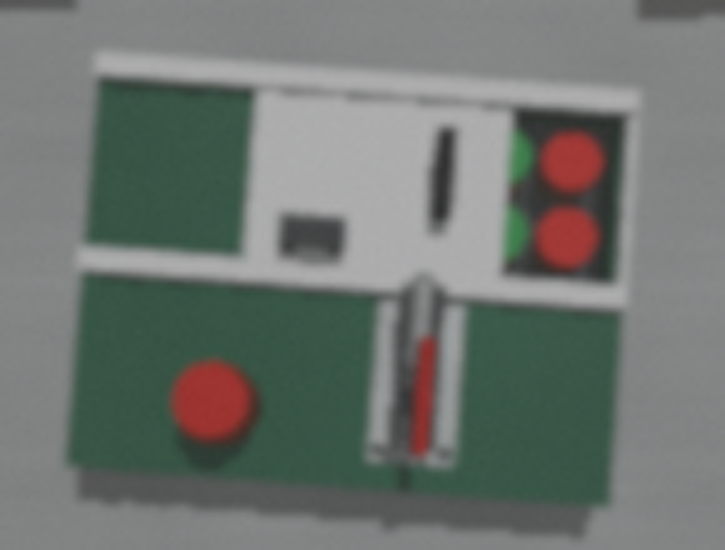

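View pics/scenez.png

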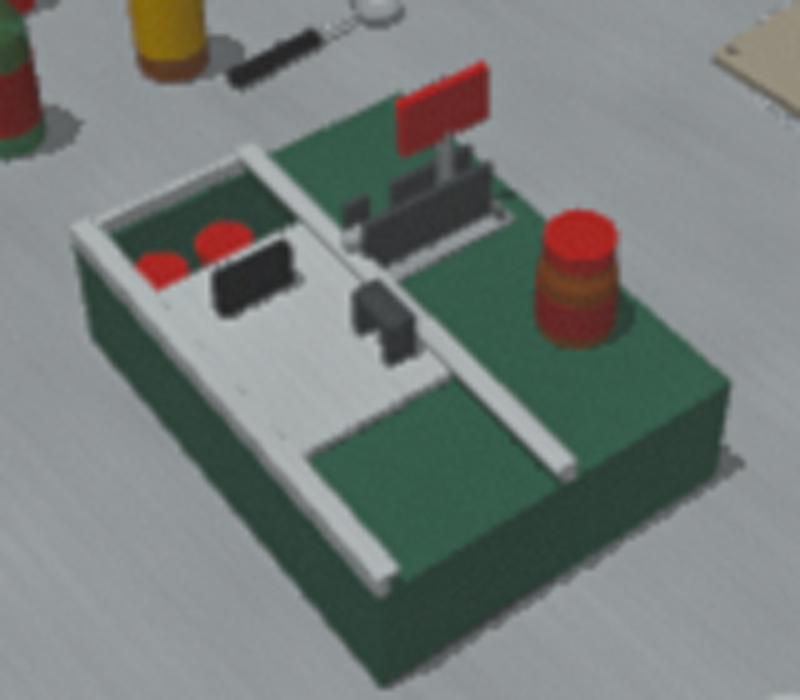

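```bash
cat > h.py <<'E'
import numpy as np
def proj(d,P):
    T=d["T"];p=(np.asarray(P)-T[:3,3])@T[:3,:3];q=p@d["K"].T;return q[:,:2]/q[:,2:]
def B2W(b,P):
    c,s=np.cos(b[2]),np.sin(b[2]);P=np.asarray(P,float)
    return np.c_[b[0]+c*P[:,0]-s*P[:,1],b[1]+s*P[:,0]+c*P[:,1],P[:,2]]
E
python3 - <<'E'
from cell import ctrl
from h import *
from scipy.optimize import least_squares
t=ctrl.get_image("top");s=ctrl.get_image("scene")
A=np.array([(-145,190,100,68,466),(-145,-190,100,608,504),(145,190,118,97,52),(145,-190,118,640,90)],float)
B=np.array([(-145,190,100,730,380),(145,190,0,383,687),(-145,-190,100,398,95),(145,190,118,383,592),(145,-190,118,75,228)],float)
A[:,3:]=A[:,3:]/5+[255-.4,135-.4];B[:,3:]=B[:,3:]/5+[225-.4,155-.4]
f=lambda b,sp=0:np.r_[(proj(t,B2W(b,A[:,:3]))-A[:,3:]).ravel(),(proj(s,B2W(b,B[:,:3]))-B[:,3:]).ravel()]
r=least_squares(f,[600,0,0],x_scale=[1,1,.01]);b=r.x;print(b,f(b).round(2).reshape(-1,2).tolist())
f2=lambda b:f(b)[:8]
print(least_squares(f2,b,x_scale=[1,1,.01]).x); f3=lambda b:f(b)[8:]
print(least_squares(f3,b,x_scale=[1,1,.01]).x)
def show(P):
    for d,o,n in((t,(255-.4,135-.4),'t'),(s,(225-.4,155-.4),'s')):
        print(n,((proj(d,B2W(b,P))-o)*5).round(0).tolist())
for l in (0.1,0.08,.06,.07):
    print(l);show([(104,-137+l*1e3,148),(44,-137+l*1e3,148)])
show([(-95+38,-50,228),(-95-38,-50,228),(-95,-50,180)])
E
```

```text
[ 5.74336589e+02  2.95882003e+01 -6.03946269e-02] [[-0.87, 0.06], [0.16, 0.2], [-0.75, -0.15], [-0.53, -0.52], [0.51, 0.09], [0.12, 0.71], [0.39, -0.76], [-0.66, -2.18], [-1.25, -0.29]]
[ 5.74002600e+02  2.78684376e+01 -6.27420249e-02]
[ 5.75122098e+02  3.13988138e+01 -5.89333800e-02]
0.1
t [[414.0, 122.0], [408.0, 210.0]]
s [[230.0, 296.0], [305.0, 258.0]]
0.08
t [[444.0, 124.0], [438.0, 212.0]]
s [[214.0, 279.0], [289.0, 241.0]]
0.06
t [[473.0, 126.0], [467.0, 214.0]]
s [[198.0, 262.0], [273.0, 225.0]]
0.07
t [[458.0, 125.0], [453.0, 213.0]]
s [[206.0, 270.0], [281.0, 233.0]]
t [[420.0, 351.0], [412.0, 471.0], [414.0, 414.0]]
s [[414.0, 100.0], [502.0, 58.0], [458.0, 132.0]]
```

```bash
cat >> h.py <<'E'
b=np.array([574.3,29.0,-0.061])
def plan(frm,to):
    """frm,to: (x,y,z,yaw) world; returns tool units"""
    y=frm[3];d=np.array(to[:3])-frm[:3]
    return [round(v,2) for v in (( np.cos(y)*d[0]+np.sin(y)*d[1])/25,(np.sin(y)*d[0]-np.cos(y)*d[1])/25,-d[2]/25,-np.degrees((to[3]-y+np.pi)%(2*np.pi)-np.pi)/6)]
def tgt(X,Y,z,rel=np.pi,b=b):
    return np.r_[B2W(b,[(X,Y,z)])[0],b[2]+rel]
E
python3 - <<'E'
from h import *
f=np.array([214.168,613.718,231.313,2.8057]);t=tgt(74,-61,260);print(t,plan(f,t))
E
```

```text
[644.4436729  -36.39774578 260.           3.08059265] [np.float64(-24.82), np.float64(-18.88), np.float64(-1.15), np.float64(-2.63)]
```

servo_tool(commands=[-1.2,-0.9,-1.15,-0.1,0,-3.6,-2.75,-1.15,-0.4,0,-6.1,-4.65,-1.15,-0.65,0,-8.6,-6.55,-1.15,-0.9,0,-11.1,-8.45,-1.15,-1.2,0,-13.6,-10.35,-1.15,-1.45,0,-16.1,-12.25,-1.15,-1.7,0,-18.6,-14.15,-1.15,-2.0,0,-21.1,-16.05,-1.15,-2.3,0,-24.82,-18.88,-1.15,-2.63,0])

```text
clock: 1.03
eef_pos: [440.0, 271.6, 259.9]
tool_rot: [3.141, 0.0, 3.083]
force: [0.2, 0.4, 0.6]
width: 85.2
```

Run:
```python
from cell import ctrl
from h import *
s=ctrl.read_state();print(s["clock"],s["eef_pos"],s["tool_rot"],s["qpos"],s["qd"])
```

```text
1.0333 [440.00535035 271.58415547 259.88997   ] [3.14147344e+00 1.26852783e-04 3.08298848e+00] [-6.09663584e-01  4.03291330e-01  3.38238841e-03  1.84884939e+00
 -1.72918321e-03  8.89281345e-01  9.06728712e-01] [ 9.78419946e-01  7.10067777e-04 -1.86023752e-02 -8.24000022e-03
  9.38224337e-03 -7.61951589e-03  1.36275967e+00]
```

Run:
```python
from h import *
print(plan(np.array([440,271.6,260,3.081]),tgt(74,-61,260)))
```

```text
[np.float64(-8.91), np.float64(-11.8), np.float64(-0.0), np.float64(0.0)]
```

servo_tool(commands=[-0.9,-1.2,0,0,0,-2,-2.6,0,0,0,-3.1,-4.1,0,0,0,-4.3,-5.7,0,0,0,-5.5,-7.2,0,0,0,-6.6,-8.7,0,0,0,-7.7,-10.2,0,0,0,-8.6,-11.4,0,0,0,-8.9,-11.8,0,0,0,-8.9,-11.8,0,0,0])

```text
clock: 1.87
eef_pos: [646.6, -45.8, 259.2]
tool_rot: [-3.134, 0.003, 3.07]
force: [-0.0, -1.8, -0.5]
width: 85.3
```

servo_tool(commands=[0,0,0,0,0,0,0,0,0,0,0,0,0,0,0])

```text
clock: 2.12
eef_pos: [643.0, -32.3, 259.6]
tool_rot: [3.14, -0.001, 3.084]
force: [0.1, 0.0, -0.6]
width: 85.1
```

Run:
```python
from cell import ctrl
import cv2
from h import *
s=ctrl.read_state();print(s["clock"],s["eef_pos"],s["tool_rot"],s["qpos"],s["force"])
d=ctrl.get_image("wrist");cv2.imwrite("pics/w1.png",d["img"]);print(d["T"].round(3).tolist(),d["K"][0])
d=ctrl.get_image("scene");cv2.imwrite("pics/s1.png",cv2.resize(d["img"][60:300,180:420],None,fx=2.5,fy=2.5))
```

```text
2.1167 [642.96423908 -32.33077439 259.59968912] [ 3.14021328e+00 -9.74057084e-04  3.08361753e+00] [-0.01959792  0.59304432  0.04565836  1.50105938 -0.03106184  1.04909946
  1.54660028] [ 0.09893207  0.04800839 -0.63666215]
[[0.058, 0.959, 0.279, 573.518], [0.998, -0.056, -0.014, -27.672], [0.002, 0.279, -0.96, 402.311], [0.0, 0.0, 0.0, 1.0]] [304.39343936   0.         322.55227619]
```

View pics/w1.png

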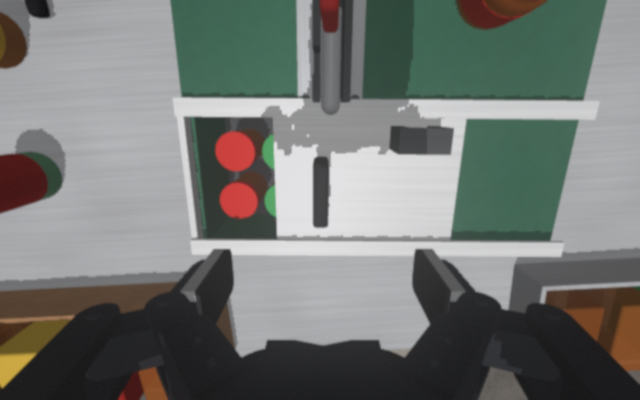

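View pics/s1.png

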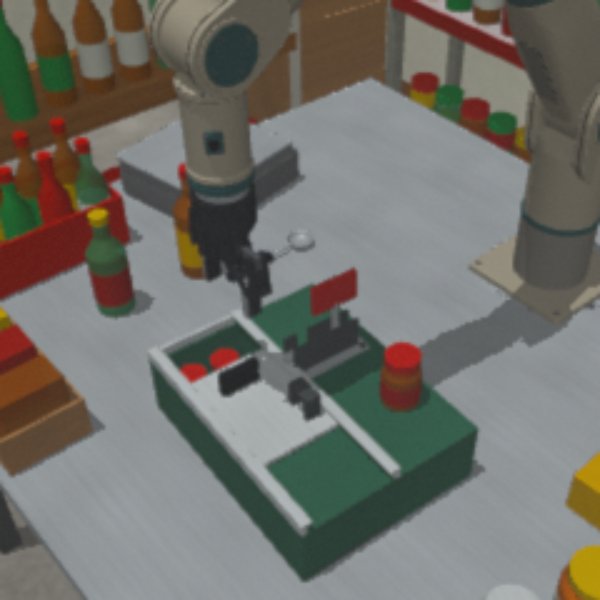

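The wrist view shows the open lid with the grip bar at (321,192). The far track's outer corners are at (193,254) and (562,255). I'll check the fit with these.

Run:
```python
from cell import ctrl
import cv2
from h import *
d=ctrl.get_image("wrist")
print(proj(d,B2W(b,[(145,-190,118),(145,190,118)])))
for l in (70,76,82):print(l,proj(d,B2W(b,[(104,-137+l,148),(44,-137+l,148),(104,-137+l,110),(44,-137+l,110)])).round(0).tolist())
print(proj(d,B2W(b,[(x,190,118) for x in (10,0,-10)])).round(0).tolist())
print(proj(d,B2W(b,[(x,-50+76,147) for x in (10,20,30,40)])).round(0).tolist())
cv2.imwrite("pics/w1z.png",cv2.resize(d["img"][80:270,170:620],None,fx=1.7,fy=1.7))
s=ctrl.get_image("top");cv2.imwrite("pics/t1.png",cv2.resize(s["img"][135:245,255:400],None,fx=5,fy=5))
```

```text
[[191.66849278 253.33027355]
 [560.81453113 254.09686633]]
70 [[310.0, 227.0], [309.0, 161.0], [311.0, 213.0], [311.0, 154.0]]
76 [[317.0, 227.0], [317.0, 161.0], [317.0, 213.0], [317.0, 154.0]]
82 [[323.0, 227.0], [324.0, 161.0], [323.0, 213.0], [323.0, 154.0]]
[[594.0, 119.0], [597.0, 107.0], [600.0, 96.0]]
[[423.0, 119.0], [422.0, 132.0], [421.0, 144.0], [420.0, 156.0]]
```

View pics/w1z.png

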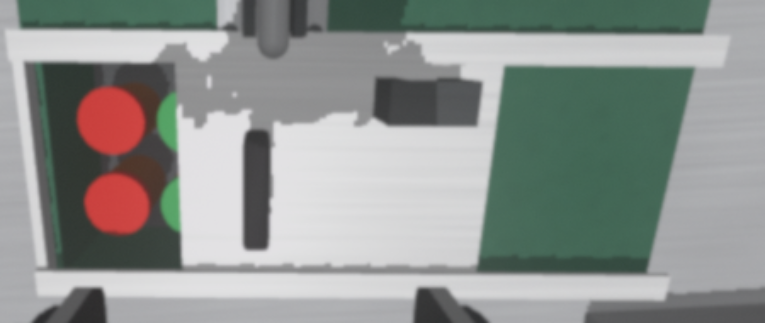

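```bash
sed -i 's/^b=.*/b=np.array([574.3,30.0,-0.061])/' h.py
python3 - <<'E'
from cell import ctrl
from h import *
s=ctrl.read_state();p=np.r_[s["eef_pos"],s["tool_rot"][2]];t=tgt(74,-57.5,120);print(p,t,plan(p,t))
E
```

```text
[643.3293282  -32.97537057 260.02873098   3.08326201] [644.65704052 -31.90425551 120.           3.08059265] [np.float64(-0.05), np.float64(0.05), np.float64(5.6), np.float64(0.03)]
```

servo_tool(commands=[-0.05,0.05,0.7,0,0,-0.05,0.05,1.7,0,0,-0.05,0.05,2.8,0,0,-0.05,0.05,3.9,0,0,-0.05,0.05,4.9,0,0,-0.05,0.05,5.4,0,0,-0.05,0.05,5.6,0,0,-0.05,0.05,5.6,0,0.3,-0.05,0.05,5.6,0,1,-0.05,0.05,5.6,0,1])

```text
clock: 3.15
eef_pos: [646.2, -33.3, 121.6]
tool_rot: [3.141, 0.003, 3.081]
force: [0.5, 1.1, -0.2]
width: 51.5
```

servo_tool(commands=[0,0,0,0,1,0,0,0,0,1,0,0,0,0,1,0,0,0,0,1])

```text
clock: 3.48
eef_pos: [645.5, -33.6, 120.9]
tool_rot: [-3.142, 0.002, 3.08]
force: [-0.1, 0.6, 5.6]
width: 13.0
```

servo_tool(commands=[0,-0.2,0,0,1,0,-0.5,0,0,1,0,-0.9,0,0,1,0,-1.3,0,0,1,0,-1.7,0,0,1,0,-2.1,0,0,1,0,-2.5,0,0,1,0,-2.75,0,0,1,0,-2.85,0,0,1,0,-2.85,0,0,1])

```text
clock: 4.32
eef_pos: [640.8, -104.2, 120.9]
tool_rot: [3.14, 0.001, 3.08]
force: [-2.2, 1.5, 6.1]
width: 12.8
```

servo_tool(commands=[0,-0.06,0,0,1,0,-0.12,0,0,1,0,-0.18,0,0,1,0,-0.25,0,0,1,0,-0.32,0,0,1,0,-0.4,0,0,1,0,-0.4,0,0,1])

```text
clock: 4.9
eef_pos: [640.2, -112.8, 120.8]
tool_rot: [3.139, 0.0, 3.081]
force: [-3.0, 2.8, 6.8]
width: 12.9
```

servo_tool(commands=[0,-0.08,0,0,1,0,-0.16,0,0,1,0,-0.24,0,0,1,0,-0.24,0,0,1])

```text
clock: 5.23
eef_pos: [640.2, -113.2, 120.8]
tool_rot: [3.133, -0.0, 3.084]
force: [-3.2, 12.3, 7.7]
width: 13.2
```

servo_tool(commands=[0,0.12,0,0,1,0,0.12,0,0,0.6,0,0.12,0,0,0.2,0,0.12,0,0,0,0,0.12,0,0,0,0,0.12,0,0,0])

```text
clock: 5.73
eef_pos: [639.7, -118.1, 119.5]
tool_rot: [-3.141, -0.0, 3.08]
force: [0.7, 0.6, 0.2]
width: 72.8
```

servo_tool(commands=[0,0,0,0,0,0,0,0,0,0,0,0,-1.0,0,0,0,0,-2.4,0,0,0,0,-4.0,0,0,0,0,-5.2,0,0,0,0,-5.6,0,0,0,0,-5.8,0,0,0,0,-5.8,0,0])

```text
clock: 6.48
eef_pos: [640.0, -117.5, 265.3]
tool_rot: [-3.142, 0.001, 3.081]
force: [0.2, 0.4, -0.1]
width: 85.9
```

Run:
```python
from cell import ctrl
import cv2
from h import *
s=ctrl.read_state();print(s["clock"],s["eef_pos"],s["tool_rot"],s["width"],s["force"])
d=ctrl.get_image("wrist");cv2.imwrite("pics/w2.png",d["img"])
print(proj(d,B2W(b,[(145,-190,118),(145,190,118)])))
for bo in(0,10):print(proj(d,B2W(b,[(-95+bo+38,-50,228),(-95+bo-38,-50,228)])))
d=ctrl.get_image("top");cv2.imwrite("pics/t2.png",cv2.resize(d["img"][135:245,255:400],None,fx=5,fy=5))
d=ctrl.get_image("scene");cv2.imwrite("pics/s2.png",cv2.resize(d["img"][155:275,225:385],None,fx=5,fy=5))
```

```text
6.4833 [ 639.97358207 -117.4643669   265.28124387] [-3.14154516e+00  1.03702741e-03  3.08104614e+00] 85.87403153078105 [ 0.23257086  0.40923694 -0.13482558]
[[276.5716987  249.23364474]
 [640.38226459 249.21446966]]
[[ 503.19868447  -16.65557095]
 [ 532.05202206 -216.51245228]]
[[ 499.9820662     5.62480802]
 [ 527.74106973 -186.65200771]]
```

View pics/w2.png

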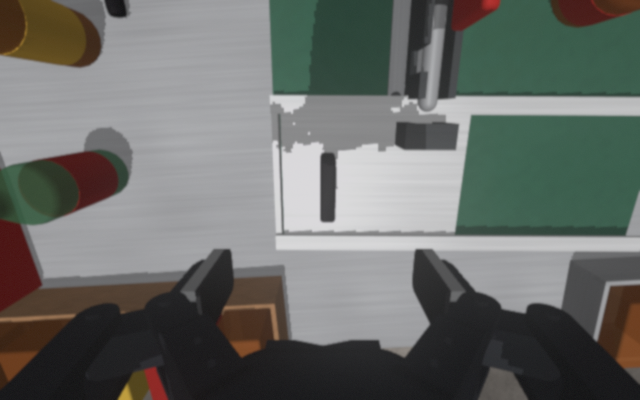

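View pics/s2.png

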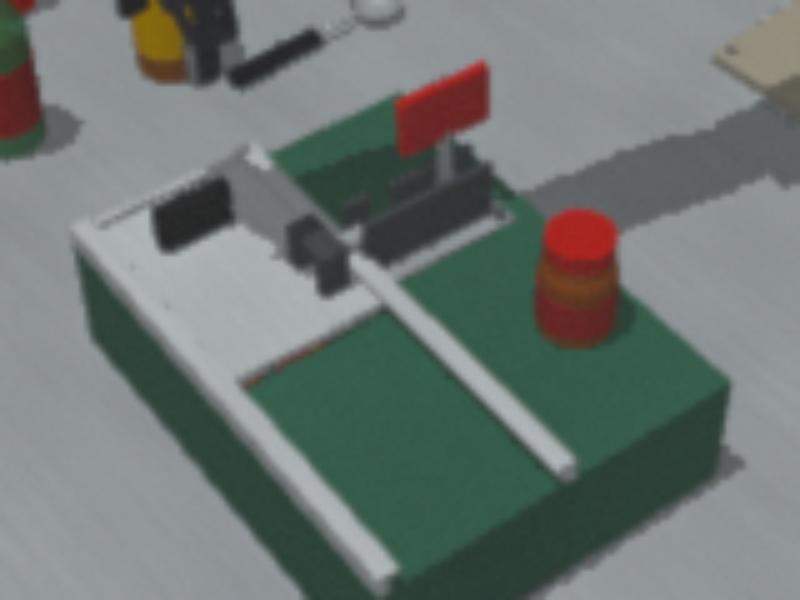

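Wrist and scene views: the lid is shut, the grip is at (328,187) in the wrist view, and the keeper lines up with the rod. The paddle is still upright with the bolt roughly 10 mm across. Next I'll grasp the paddle.

Run:
```python
from cell import ctrl
from h import *
d=ctrl.get_image("wrist")
for l in (0,3,6):print(proj(d,B2W(b,[(104,-137+l,148),(44,-137+l,148)])).round(0).tolist())
s=ctrl.read_state();p=np.r_[s["eef_pos"],s["tool_rot"][2]];t=tgt(-85,-50,268);print(p,t,plan(p,t))
t=ctrl.get_image("top")
for dy in(0,-3,-6):print(((proj(t,B2W(b,[(-85+38,-50+dy,228),(-85-38,-50+dy,228)]))-[254.6,134.6])*5).round(0).tolist())
```

```text
[[328.0, 226.0], [328.0, 160.0]]
[[331.0, 226.0], [332.0, 160.0]]
[[335.0, 226.0], [335.0, 160.0]]
[ 638.71331066 -117.14936899  262.55065444    3.08127946] [486.40998463 -14.72521881 268.           3.08059265] [np.float64(6.33), np.float64(3.72), np.float64(-0.22), np.float64(0.01)]
[[420.0, 335.0], [412.0, 455.0]]
[[425.0, 335.0], [417.0, 456.0]]
[[430.0, 336.0], [421.0, 456.0]]
```

View pics/t2.png

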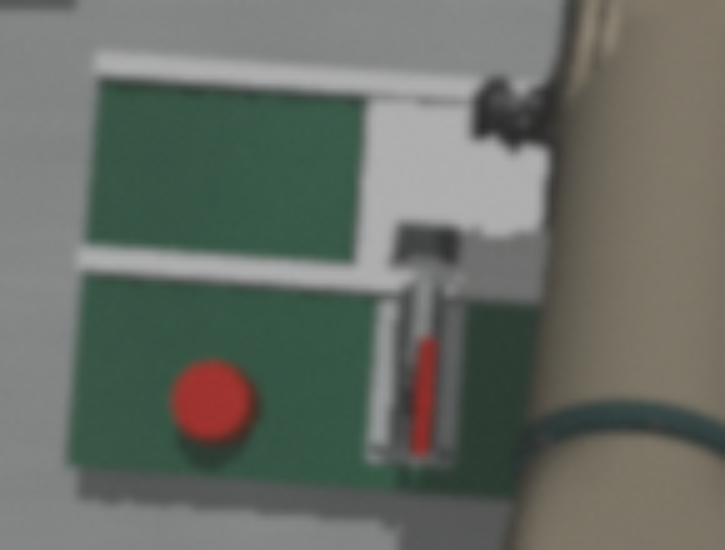

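Top view: the paddle's top edge runs from (428,338) to (419,455), which matches bolt ≈ 10 mm. The lid's position matches 0.

servo_tool(commands=[0.5,0.3,-0.22,0,0,1.3,0.75,-0.22,0,0,2.3,1.3,-0.22,0,0,3.4,2.0,-0.22,0,0,4.5,2.65,-0.22,0,0,5.4,3.2,-0.22,0,0,6.0,3.5,-0.22,0,0,6.33,3.7,-0.22,0,0,6.33,3.7,-0.22,0,0,6.33,3.7,-0.22,0,0])

```text
clock: 7.57
eef_pos: [488.1, -15.8, 270.2]
tool_rot: [-3.141, 0.001, 3.081]
force: [-0.4, -0.2, 1.1]
width: 85.4
```

servo_tool(commands=[0,0,0,0,0,0,0,0,0,0])

```text
clock: 7.73
eef_pos: [488.5, -16.4, 270.0]
tool_rot: [-3.141, 0.0, 3.08]
force: [-0.2, 0.3, -0.7]
width: 85.7
```

Run:
```python
from cell import ctrl
import cv2
from h import *
s=ctrl.read_state();p=np.r_[s["eef_pos"],s["tool_rot"][2]];t=tgt(-85,-50,188);print(p,t,plan(p,t))
d=ctrl.get_image("scene");cv2.imwrite("pics/s3.png",cv2.resize(d["img"][105:265,225:385],None,fx=3.7,fy=3.7))
```

```text
[488.52025137 -16.35606627 270.04398732   3.07985235] [486.40998463 -14.72521881 188.           3.08059265] [np.float64(0.09), np.float64(0.06), np.float64(3.28), np.float64(-0.01)]
```

View pics/s3.png

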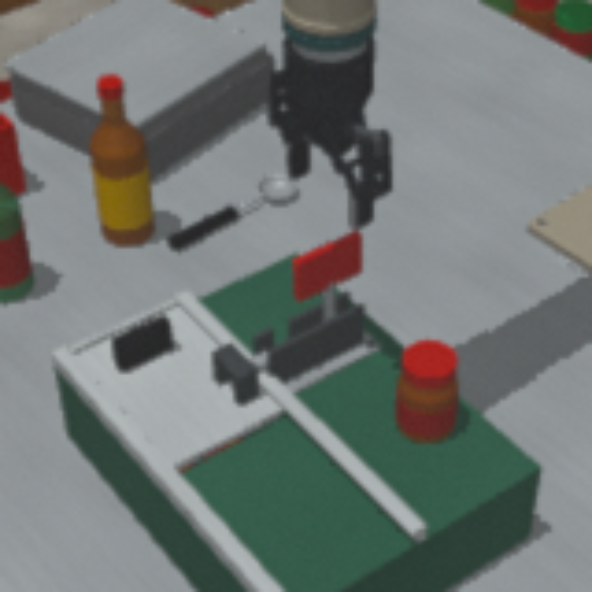

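The open fingers straddle the paddle from above. I'll descend and close.

servo_tool(commands=[0.08,0.05,0.6,0,0,0.08,0.05,1.4,0,0,0.08,0.05,2.3,0,0,0.08,0.05,2.9,0,0,0.08,0.05,3.2,0,0,0.08,0.05,3.28,0,0,0.08,0.05,3.28,0,0.4,0.08,0.05,3.28,0,0.8,0.08,0.05,3.28,0,1,0.08,0.05,3.28,0,1])

```text
clock: 8.62
eef_pos: [486.2, -14.2, 189.1]
tool_rot: [3.141, 0.002, 3.081]
force: [-0.1, -1.1, 0.2]
width: 39.1
```

servo_tool(commands=[0,0,0,0,1,0,0,0,0,1,0,0,0,0,1,0,0,0,0,1])

```text
clock: 8.95
eef_pos: [485.8, -15.2, 188.8]
tool_rot: [-3.141, 0.001, 3.08]
force: [-0.7, -4.1, 6.8]
width: 9.2
```

servo_tool(commands=[-0.15,0,0,0,1,-0.4,0,0,0,1,-0.7,0,0,0,1,-1.0,0,0,0,1,-1.3,0,0,0,1,-1.6,0,0,0,1,-1.8,0,0,0,1,-1.9,0,0,0,1,-1.9,0,0,0,1,-1.9,0,0,0,1])

```text
clock: 9.78
eef_pos: [532.9, -18.3, 188.8]
tool_rot: [-3.14, 0.0, 3.08]
force: [-2.1, -3.5, 6.4]
width: 9.3
```

servo_tool(commands=[-0.08,0,0,0,1,-0.16,0,0,0,1,-0.24,0,0,0,1,-0.32,0,0,0,1,-0.32,0,0,0,1])

```text
clock: 10.2
eef_pos: [537.3, -18.6, 188.8]
tool_rot: [-3.14, -0.007, 3.08]
force: [-9.5, -3.3, 15.0]
width: 9.1
```

servo_tool(commands=[-0.1,0,0,0,1,-0.2,0,0,0,1,-0.2,0,0,0,1])

```text
clock: 10.45
eef_pos: [537.5, -18.6, 188.7]
tool_rot: [-3.14, -0.017, 3.08]
force: [-21.7, -1.6, 23.7]
width: 8.9
```

Run:
```python
from cell import ctrl
import cv2
from h import *
s=ctrl.read_state();p=np.r_[s["eef_pos"],s["tool_rot"][2]];t=tgt(-33,-50,188);print(p,t,s["force"])
d=ctrl.get_image("scene");cv2.imwrite("pics/s4.png",cv2.resize(d["img"][105:265,225:385],None,fx=3.7,fy=3.7))
```

```text
[537.50912605 -18.62084215 188.66663533   3.08011224] [538.31326862 -17.89525201 188.           3.08059265] [-21.70564393  -1.63753847  23.69855644]
```

View pics/s4.png

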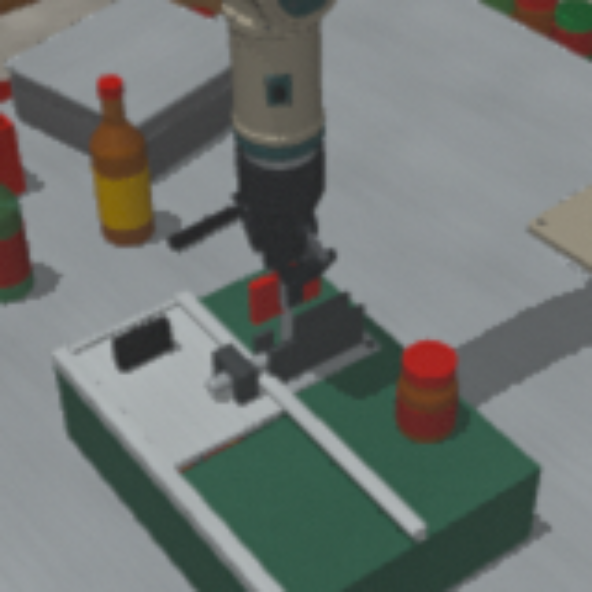

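servo_tool(commands=[0.1,0,0,0,1,0.2,0,0,0,1,0.28,0,0,0,1,0.28,0,0,0,0.6,0.28,0,0,0,0.2,0.28,0,0,0,0,0.28,0,0,0,0,0.28,0,0,0,0,0.28,0,0,0,0,0.28,0,0,0,0])

```text
clock: 11.33
eef_pos: [539.0, -17.2, 188.1]
tool_rot: [3.141, -0.0, 3.081]
force: [-0.5, -0.5, -1.1]
width: 85.4
```

servo_tool(commands=[0,0,-0.5,0,0,0,0,-1.3,0,0,0,0,-2.2,0,0,0,0,-3.0,0,0,0,0,-3.5,0,0,0,0,-3.6,0,0,0,0,-3.6,0,0])

```text
clock: 11.92
eef_pos: [539.4, -17.3, 278.9]
tool_rot: [3.141, 0.002, 3.081]
force: [-0.2, 0.6, -0.3]
width: 85.2
```

Run:
```python
from cell import ctrl
import cv2
from h import *
s=ctrl.read_state();p=np.r_[s["eef_pos"],s["tool_rot"][2]];t=tgt(-33,-50,280,np.pi/2);print(p,t,s["force"],plan(p,t),s["qpos"])
d=ctrl.get_image("scene");cv2.imwrite("pics/s5.png",cv2.resize(d["img"][105:265,225:385],None,fx=3.7,fy=3.7))
print(((proj(d,B2W(b,[(-33+38,-50,228),(-33-38,-50,228),(-33+38,-50,180)]))-[224.6,104.6])*3.7).round(0).tolist())
d=ctrl.get_image("wrist");cv2.imwrite("pics/w5.png",d["img"])
print(proj(d,B2W(b,[(-33+38,-50,228),(-33-38,-50,228),(-33+38,-50,180)])))
```

```text
[539.37150343 -17.31946843 278.88448528   3.0812481 ] [538.31326862 -17.89525201 280.           1.50979633] [-0.21109818  0.55705835 -0.30770229] [np.float64(0.04), np.float64(-0.03), np.float64(-0.04), np.float64(15.01)] [-0.03486779  0.41473119  0.02153649  1.7672986  -0.01066906  0.9579224
  1.50141733]
[[250.0, 286.0], [319.0, 253.0], [252.0, 325.0]]
[[320.23586252 267.86596759]
 [320.04428388 160.82468671]
 [320.58238726 239.90688124]]
```

View pics/s5.png

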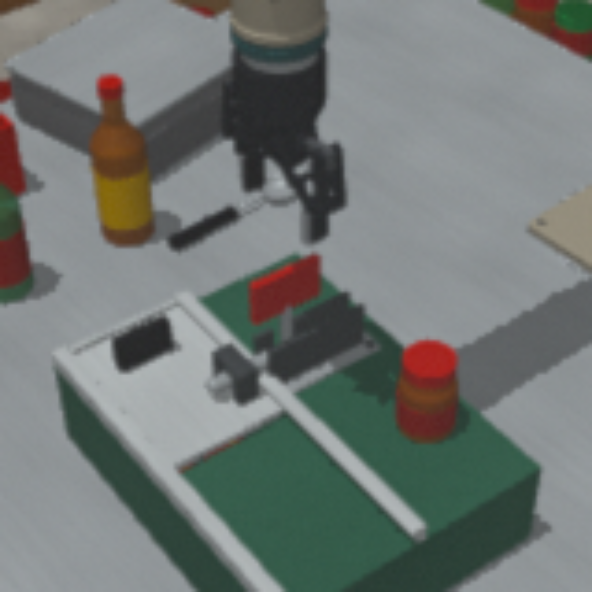

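View pics/w5.png

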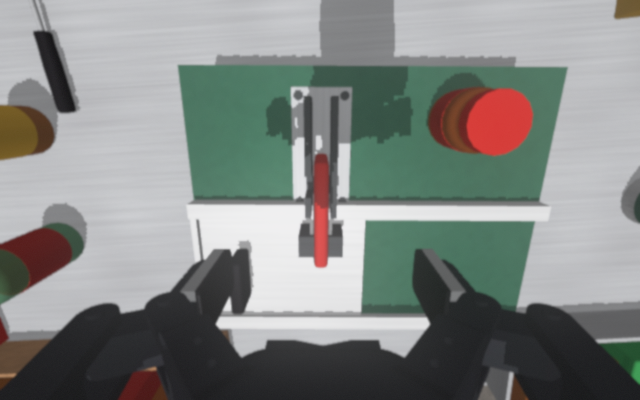

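Lid shut, bolt across, handle upright and free: the paddle spans (321,155) to (321,267) in the wrist view. Before the pinch I'll check where the open fingertips really sit.

Run:
```python
from cell import ctrl
from h import *
import cv2
d=ctrl.get_image("wrist");s=ctrl.read_state();T=d["T"];yaw=s["tool_rot"][2]
X=np.array([np.cos(yaw),np.sin(yaw),0]);Y=np.array([np.sin(yaw),-np.cos(yaw),0])
cv2.imwrite("pics/w5z.png",cv2.resize(d["img"][220:360,160:480],None,fx=2.4,fy=2.4))
for u,v in((232,250),(415,250),(250,250),(249,308),(233,285)):
    r=T[:3,:3]@np.linalg.inv(d["K"])@[u,v,1]
    for w in (42.5,):
        k=(np.sign((r@Y))*w-(T[:3,3]-s["eef_pos"])@Y)/(r@Y);P=T[:3,3]+k*r-s["eef_pos"];print(u,v,(P@X).round(1),(P@Y).round(1),P[2].round(1))
```

```text
232 250 4.7 -42.5 9.5
415 250 8.9 42.5 18.2
250 250 -11.3 -42.5 -23.7
249 308 -43.2 -42.5 -11.8
233 285 -12.3 -42.5 12.8
```

View pics/w5z.png

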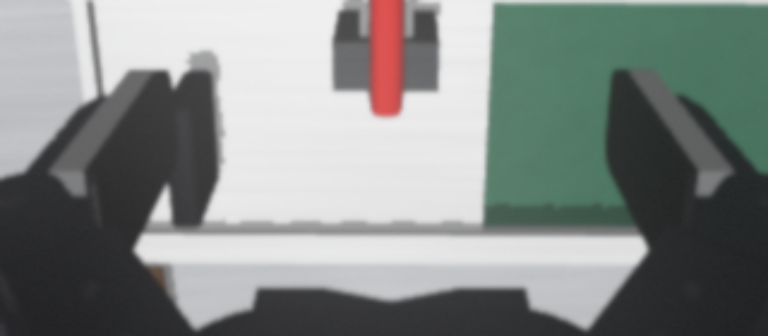

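servo_tool(commands=[0,0,0,1.1,0,0,0,0,2.2,0,0,0,0,3.3,0,0,0,0,4.4,0,0,0,0,5.5,0,0,0,0,6.6,0,0,0,0,7.7,0,0,0,0,8.8,0,0,0,0,9.9,0,0,0,0,11,0])

```text
clock: 12.9
eef_pos: [538.3, -17.3, 277.0]
tool_rot: [-3.139, -0.001, 1.924]
force: [-0.1, 0.3, 0.1]
width: 85.4
```

servo_tool(commands=[0,0,0,1.1,0,0,0,0,2.2,0,0,0,0,3.2,0,0,0,0,4,0,0,0,0,4,0,0,0,0,4,0])

```text
clock: 13.4
eef_pos: [538.4, -17.2, 277.3]
tool_rot: [-3.14, 0.001, 1.513]
force: [0.2, -0.3, -0.2]
width: 85.7
```

Run:
```python
from cell import ctrl
import cv2
from h import *
s=ctrl.read_state();p=np.r_[s["eef_pos"],s["tool_rot"][2]];t=tgt(-33,-50,183,np.pi/2);print(s["clock"],p,t,s["force"],plan(p,t),s["qpos"])
d=ctrl.get_image("wrist");cv2.imwrite("pics/w6.png",d["img"])
print(proj(d,B2W(b,[(-33+38,-50,228),(-33-38,-50,228),(-33+38,-50,180)])))
```

```text
13.4 [538.44163827 -17.20924274 277.2926669    1.51296522] [538.31326862 -17.89525201 183.           1.50979633] [ 0.1891358  -0.34251321 -0.17098378] [np.float64(-0.03), np.float64(-0.0), np.float64(3.77), np.float64(0.03)] [-0.31322111  0.44445536  0.42958065  1.7764929  -0.21816244  0.96962434
  0.14620356]
[[377.02474342 222.47088757]
 [263.95400436 222.07795144]
 [367.10669655 201.72390314]]
```

View pics/w6.png

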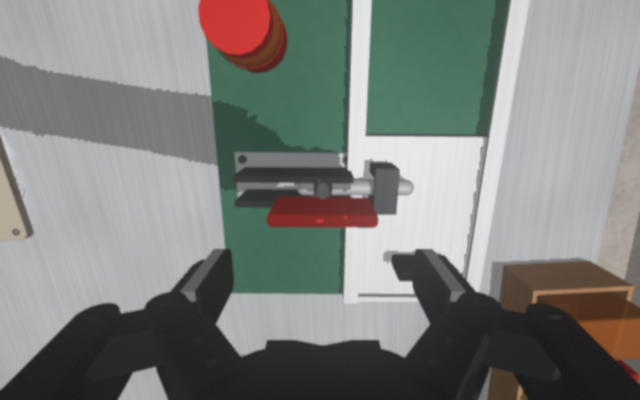

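In the wrist view the paddle's top edge runs from (267,222) to (378,222), centred between the fingertips (midpoint 324). Now I'll descend.

servo_tool(commands=[0,0,0.5,0,0,0,0.02,1.1,0,0,0,0.02,1.7,0,0,0,0.02,2.3,0,0,0,0.02,2.9,0,0,0,0.02,3.4,0,0,0,0.02,3.7,0,0,0,0.02,3.77,0,0,0,0.02,3.77,0,0])

```text
clock: 14.2
eef_pos: [539.2, -17.5, 183.7]
tool_rot: [-3.141, 0.0, 1.511]
force: [0.4, 0.5, -0.8]
width: 85.2
```

servo_tool(commands=[0,0,0,0,0.3,0,0,0,0,0.6,0,0,0,0,1,0,0,0,0,1])

```text
clock: 14.53
eef_pos: [538.2, -17.4, 184.9]
tool_rot: [-3.14, -0.001, 1.511]
force: [-5.4, 0.5, 4.5]
width: 75.0
```

Run:
```python
from cell import ctrl
import cv2
from h import *
s=ctrl.read_state();print(s["clock"],s["eef_pos"],s["tool_rot"],s["force"],s["width"])
d=ctrl.get_image("scene");cv2.imwrite("pics/s6.png",cv2.resize(d["img"][105:265,225:385],None,fx=3.7,fy=3.7))
```

```text
14.5333 [538.23947258 -17.41332363 184.87411091] [-3.13978807e+00 -5.23099426e-04  1.51068849e+00] [-5.36786254  0.5038314   4.47433921] 75.01691098361428
```

View pics/s6.png

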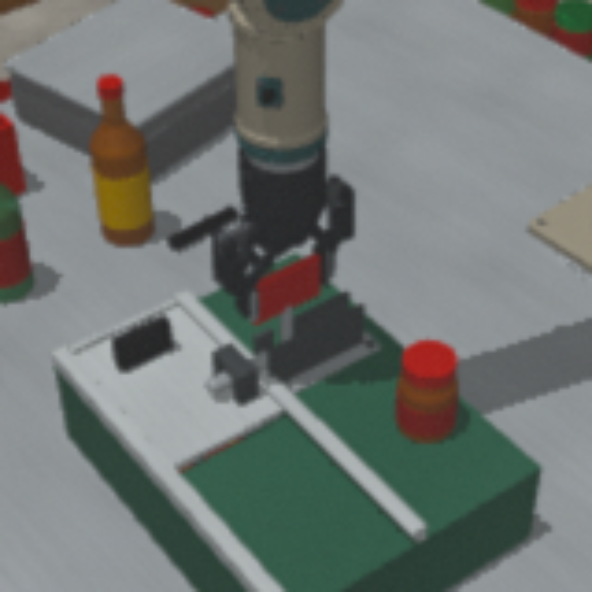

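Pinched across its 76 mm width (75.0 mm read). Now I'll swing along the arc.

servo_tool(commands=[-0.265,0,0.012,0,1,-0.53,0,0.046,0,1,-0.79,0,0.104,0,1,-1.04,0,0.183,0,1,-1.285,0,0.285,0,1,-1.52,0,0.407,0,1,-1.745,0,0.55,0,1,-1.955,0,0.71,0,1,-1.955,0,0.71,0,1,-1.955,0,0.71,0,1])

```text
clock: 15.42
eef_pos: [535.0, -67.2, 167.8]
tool_rot: [-3.14, -0.0, 1.509]
force: [-7.8, -1.7, 10.6]
width: 74.9
```

Run:
```python
from cell import ctrl
import cv2
from h import *
s=ctrl.read_state();print(s["clock"],s["eef_pos"],s["tool_rot"],s["force"],s["width"])
d=ctrl.get_image("scene");cv2.imwrite("pics/s7.png",cv2.resize(d["img"][105:265,225:385],None,fx=3.7,fy=3.7))
```

```text
15.4167 [535.00807788 -67.17124275 167.80886327] [-3.13991627e+00 -3.85135623e-04  1.50904269e+00] [-7.75578243 -1.66129172 10.64268293] 74.92381446522384
```

View pics/s7.png

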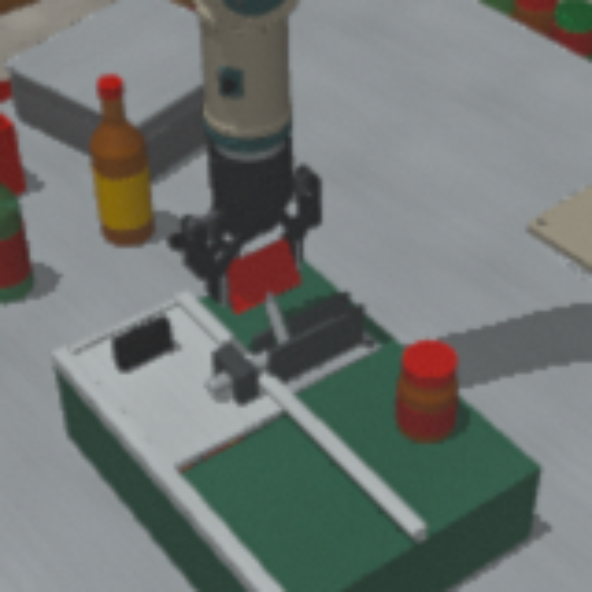

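The handle is turning (about 40°) and the pinch holds. I'll continue.

servo_tool(commands=[-0.14,0,0.12,0,1,-0.27,0,0.255,0,1,-0.39,0,0.395,0,1,-0.505,0,0.54,0,1,-0.61,0,0.695,0,1,-0.705,0,0.855,0,1,-0.79,0,1.02,0,1,-0.865,0,1.19,0,1,-0.98,0,1.54,0,1,-0.98,0,1.54,0,1])

```text
clock: 16.3
eef_pos: [533.1, -95.3, 128.7]
tool_rot: [-3.14, 0.004, 1.507]
force: [-7.1, -8.0, 9.0]
width: 75.1
```

Run:
```python
from cell import ctrl
import cv2
from h import *
s=ctrl.read_state();print(s["clock"],s["eef_pos"],s["tool_rot"],s["force"],s["width"])
d=ctrl.get_image("scene");cv2.imwrite("pics/s8.png",cv2.resize(d["img"][105:265,225:385],None,fx=3.7,fy=3.7))
```

```text
16.3 [533.12494382 -95.31558168 128.72936024] [-3.14029674  0.00403406  1.50657579] [-7.11451908 -7.97133249  9.01493001] 75.11201041399413
```

View pics/s8.png

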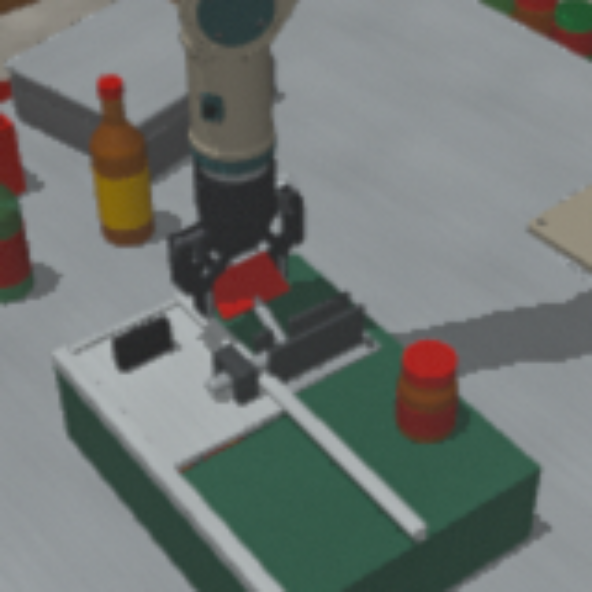

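servo_tool(commands=[-0.06,0,0.15,0,1,-0.1,0,0.3,0,1,-0.14,0,0.45,0,1,-0.16,0,0.6,0,1,-0.18,0,0.7,0,1,-0.18,0,0.78,0,1,-0.18,0,0.78,0,1])

```text
clock: 16.93
eef_pos: [532.9, -99.5, 109.4]
tool_rot: [-3.14, 0.004, 1.506]
force: [-7.6, -9.1, 6.2]
width: 74.9
```

Run:
```python
from cell import ctrl
import cv2
from h import *
s=ctrl.read_state();print(s["clock"],s["eef_pos"],s["tool_rot"],s["force"],s["width"])
d=ctrl.get_image("scene");cv2.imwrite("pics/s9.png",cv2.resize(d["img"][105:265,225:385],None,fx=3.7,fy=3.7))
```

```text
16.9333 [532.89441638 -99.51022734 109.39356442] [-3.14025645  0.00389613  1.50597322] [-7.56222509 -9.06482233  6.24121579] 74.85719946928788
```

View pics/s9.png

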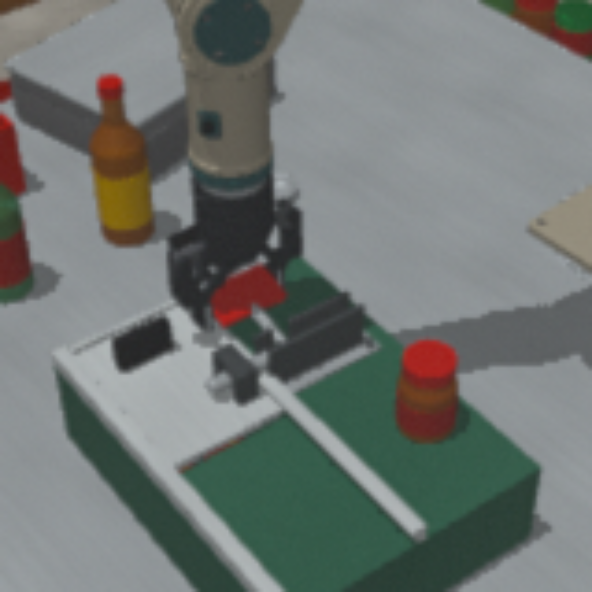

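servo_tool(commands=[0,0,0.08,0,1,0,0,0.16,0,1,0,0,0.16,0,1])

```text
clock: 17.23
eef_pos: [532.9, -99.8, 105.4]
tool_rot: [-3.14, 0.004, 1.506]
force: [-6.9, -9.1, 6.4]
width: 74.8
```

Run:
```python
from cell import ctrl
import cv2
from h import *
s=ctrl.read_state();print(s["clock"],s["eef_pos"],s["tool_rot"],s["force"],s["width"])
d=ctrl.get_image("scene");cv2.imwrite("pics/s10.png",cv2.resize(d["img"][155:255,240:340],None,fx=6,fy=6,interpolation=cv2.INTER_CUBIC))
P=[(-33+38*i,-50-r,128+e) for e in(5,) for i in(1,-1) for r in (52,100)]
print(((proj(d,B2W(b,P))-[239.6,154.6])*6).round(0).tolist())
```

```text
17.2333 [532.87518356 -99.79761026 105.40761366] [-3.14031763  0.00427118  1.50579489] [-6.88514126 -9.115184    6.38982678] 74.81177266131974
[[272.0, 238.0], [228.0, 195.0], [376.0, 188.0], [331.0, 147.0]]
```

View pics/s10.png

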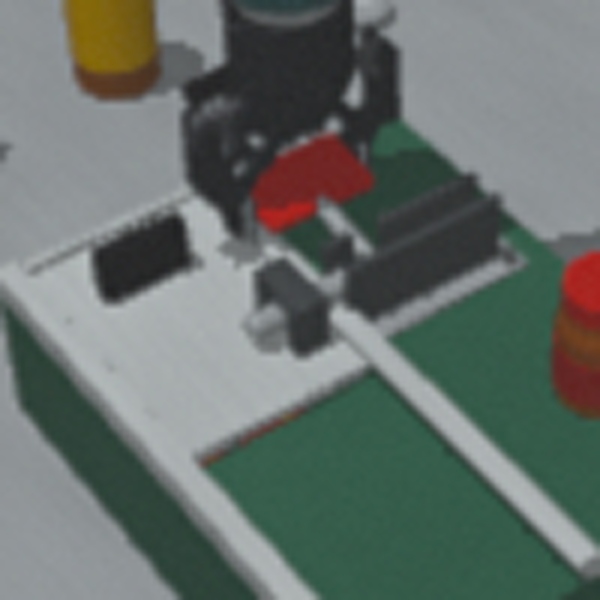

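servo_tool(commands=[0,0,0.06,0,1,0,0,0.12,0,1,0,0,0.18,0,1,0,0,0.18,0,1])

```text
clock: 17.62
eef_pos: [532.8, -99.8, 100.9]
tool_rot: [-3.14, 0.004, 1.507]
force: [-8.1, -9.0, 6.4]
width: 75.3
```

Run:
```python
from cell import ctrl
import cv2
from h import *
s=ctrl.read_state()
d=ctrl.get_image("scene");cv2.imwrite("pics/s11.png",cv2.resize(d["img"][155:255,240:340],None,fx=6,fy=6,interpolation=cv2.INTER_CUBIC))
d=ctrl.get_image("wrist");cv2.imwrite("pics/w11.png",d["img"])
```

```text
(no output)
```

View pics/s11.png

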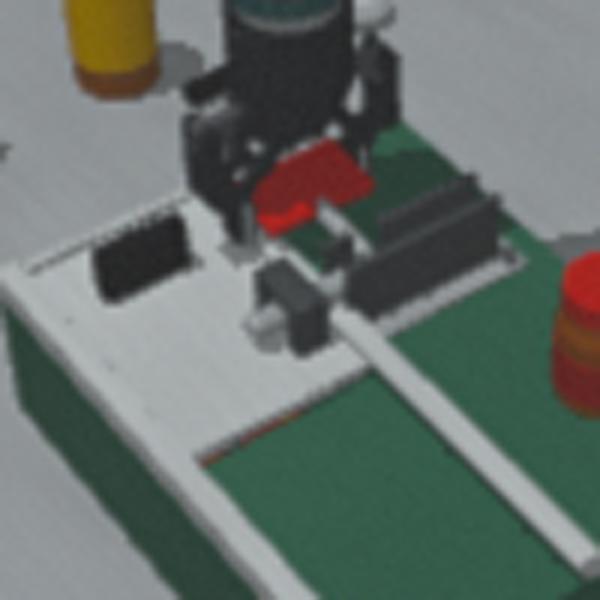

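View pics/w11.png

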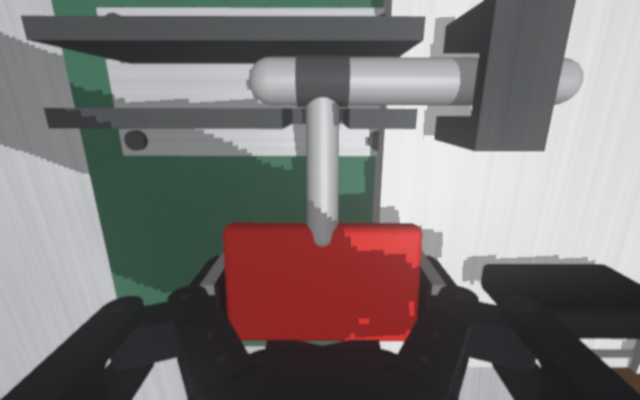

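The wrist view shows the paddle at inner corners (226,225) and (420,225) and outer corners (238,340) and (408,340), with the stem entering the notch. I'll fit the handle angle from this.

Run:
```python
from cell import ctrl
from h import *
from scipy.optimize import least_squares
d=ctrl.get_image("wrist")
def pts(th,bo,ds=0):
    out=[]
    for r,i in((52,-1),(52,1),(100,1),(100,-1)):
        n=5
        Y=-50-r*np.sin(th)+n*np.cos(th); Z=128+r*np.cos(th)+n*np.sin(th)
        out.append((-95+bo+38*i,Y,Z))
    return proj(d,B2W(b,out))
for th in(75,80,85,90,95):print(th,pts(np.radians(th),62).round(0).tolist())
print(proj(d,B2W(b,[(-33,-50,128),(-35,-62,128),(-45,-65,138),(-25,-65,138)])).round(0))
s=ctrl.read_state();print(s["eef_pos"],s["force"],s["torque"])
```

```text
75 [[209.0, 228.0], [431.0, 228.0], [430.0, 366.0], [210.0, 367.0]]
80 [[213.0, 228.0], [426.0, 227.0], [422.0, 353.0], [219.0, 353.0]]
85 [[218.0, 226.0], [422.0, 225.0], [415.0, 340.0], [226.0, 340.0]]
90 [[222.0, 223.0], [418.0, 222.0], [409.0, 327.0], [233.0, 327.0]]
95 [[225.0, 219.0], [415.0, 219.0], [404.0, 314.0], [238.0, 314.0]]
[[319.  80.]
 [314. 115.]
 [284. 125.]
 [343. 125.]]
[532.80290588 -99.89786162 100.95120637] [-6.82556492 -9.59359625  7.52672269] [-1.22692521  1.29312312  0.0560606 ]
```

Run:
```python
import cv2
a=cv2.imread("pics/w11.png")[205:365,180:470];cv2.imwrite("pics/w11z.png",cv2.resize(a,None,fx=2.7,fy=2.7,interpolation=cv2.INTER_CUBIC))
```

```text
(no output)
```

View pics/w11z.png

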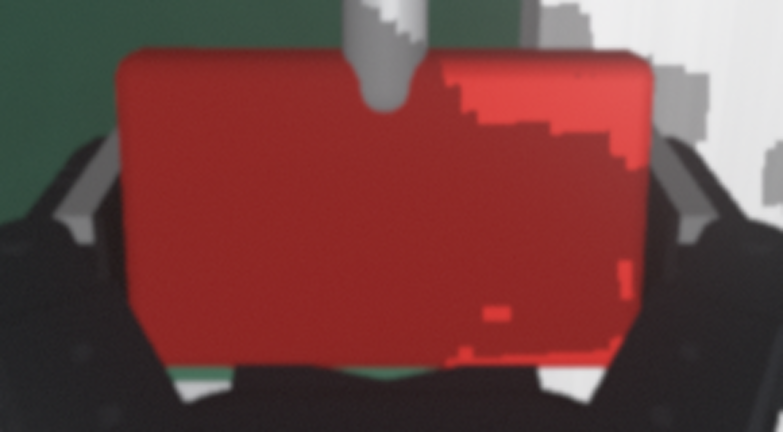

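The paddle reads about 85–87° and the pads have begun slipping on it. I'll let go, lift, close the fingers and press the paddle down from above.

servo_tool(commands=[0,0,0,0,0.5,0,0,0,0,0,0,0,0,0,0,0,0,0,0,0,0,0,-0.5,0,0,0,0,-1.2,0,0,0,0,-2.0,0,0,0,0,-2.6,0,0,0,0,-2.8,0,0.5,0,0,-2.8,0,1])

```text
clock: 18.6
eef_pos: [536.1, -94.8, 171.0]
tool_rot: [3.138, -0.0, 1.511]
force: [-0.3, 1.2, -0.7]
width: 64.0
```

servo_tool(commands=[0,0,0,0,1,0,0,0,0,1,0,0,0,0,1,0,0,0,0,1,0,0,0,0,1])

```text
clock: 19.02
eef_pos: [534.4, -95.1, 169.1]
tool_rot: [-3.14, -0.0, 1.51]
force: [-0.1, 0.3, -0.1]
width: 1.1
```

Run:
```python
from cell import ctrl
import cv2
from h import *
s=ctrl.read_state();p=np.r_[s["eef_pos"],s["tool_rot"][2]]
print(s["clock"],p,s["force"],s["width"],plan(p,tgt(-33,-50-84,140,np.pi/2)))
d=ctrl.get_image("wrist");cv2.imwrite("pics/w12.png",d["img"])
def pts(th,bo,n=5):
    return proj(d,B2W(b,[(-95+bo+38*i,-50-r*np.sin(th)+n*np.cos(th),128+r*np.cos(th)+n*np.sin(th)) for r,i in((52,-1),(52,1),(100,1),(100,-1))]))
for th in(80,85,90,95):print(th,pts(np.radians(th),62).round(0).tolist())
d=ctrl.get_image("scene");cv2.imwrite("pics/s12.png",cv2.resize(d["img"][155:255,240:340],None,fx=6,fy=6,interpolation=cv2.INTER_CUBIC))
for th in(80,85,90):print(th,((pts(np.radians(th),62)-[239.6,154.6])*6).round(0).tolist())
```

```text
19.0167 [534.39254072 -95.08577986 169.13239197   1.510391  ] [-0.11932069  0.31341776 -0.12295076] 1.053338786513357 [np.float64(-0.27), np.float64(-0.03), np.float64(1.17), np.float64(0.01)]
80 [[253.0, 191.0], [385.0, 191.0], [383.0, 272.0], [255.0, 271.0]]
85 [[255.0, 191.0], [383.0, 191.0], [380.0, 267.0], [258.0, 267.0]]
90 [[256.0, 190.0], [382.0, 190.0], [378.0, 261.0], [261.0, 261.0]]
95 [[258.0, 188.0], [380.0, 188.0], [375.0, 255.0], [263.0, 255.0]]
80 [[378.0, 178.0], [273.0, 229.0], [228.0, 176.0], [332.0, 127.0]]
85 [[377.0, 183.0], [272.0, 233.0], [228.0, 185.0], [331.0, 137.0]]
90 [[376.0, 188.0], [272.0, 238.0], [228.0, 195.0], [331.0, 147.0]]
```

View pics/w12.png

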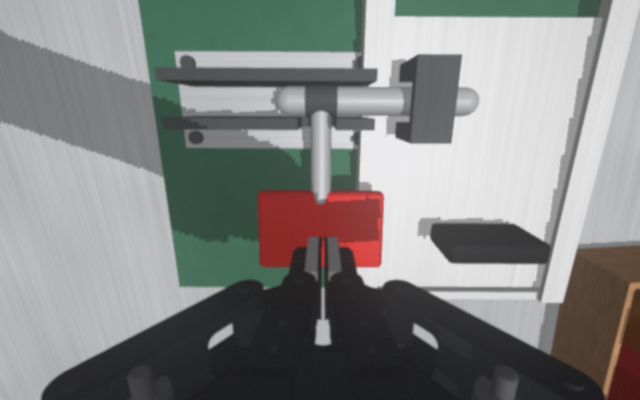

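View pics/s12.png

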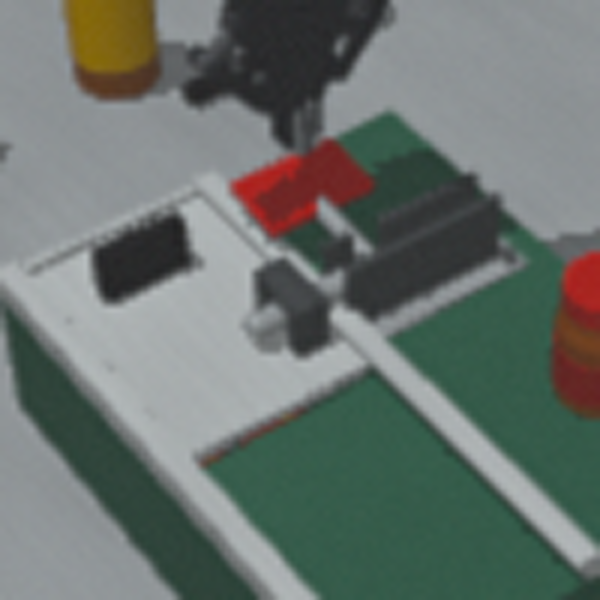

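Both views agree on about 85°. Now I'll press with the closed fingertips near the paddle's outer half.

servo_tool(commands=[-0.1,0,0.2,0,1,-0.25,0,0.5,0,1,-0.27,0,0.8,0,1,-0.27,0,1.0,0,1,-0.27,0,1.1,0,1,-0.27,0,1.2,0,1,-0.27,0,1.3,0,1,-0.27,0,1.4,0,1,-0.27,0,1.4,0,1])

```text
clock: 19.87
eef_pos: [534.3, -101.7, 134.4]
tool_rot: [-3.141, -0.0, 1.511]
force: [0.1, -0.1, 1.1]
width: -0.1
```

servo_tool(commands=[0,0,0.06,0,1,0,0,0.12,0,1,0,0,0.18,0,1,0,0,0.24,0,1,0,0,0.24,0,1])

```text
clock: 20.28
eef_pos: [534.8, -101.8, 132.1]
tool_rot: [3.139, -0.002, 1.51]
force: [-6.3, 1.7, 28.3]
width: 0.4
```

A firm stop at 28 N with the tip at z = 132, which is where the level paddle's top face should be. I'll lift clear and inspect.

servo_tool(commands=[0,0,-0.2,0,1,0,0,-0.8,0,1,0,0,-2,0,1,0,0,-3.4,0,1,0,0,-4.8,0,1,0,0,-5.6,0,1,0,0,-6,0,1,0,0,-6,0,1])

```text
clock: 20.95
eef_pos: [535.6, -102.1, 280.8]
tool_rot: [3.137, -0.0, 1.511]
force: [-0.1, -0.2, -1.0]
width: 0.3
```

Run:
```python
from cell import ctrl
import cv2
from h import *
s=ctrl.read_state();print(s["clock"],s["eef_pos"],s["force"])
def pts(d,th,bo,n=5):
    return proj(d,B2W(b,[(-95+bo+38*i,-50-r*np.sin(th)+n*np.cos(th),128+r*np.cos(th)+n*np.sin(th)) for r,i in((52,-1),(52,1),(100,1),(100,-1))]))
d=ctrl.get_image("wrist");cv2.imwrite("pics/w13.png",d["img"])
for th in(85,90):print(th,pts(d,np.radians(th),62).round(0).tolist())
d=ctrl.get_image("scene");cv2.imwrite("pics/s13.png",cv2.resize(d["img"][155:255,240:340],None,fx=6,fy=6,interpolation=cv2.INTER_CUBIC))
for th in(85,90):print(th,((pts(d,np.radians(th),62)-[239.6,154.6])*6).round(0).tolist())
cv2.imwrite("pics/s13f.png",d["img"])
```

```text
20.95 [ 535.59449543 -102.05372379  280.8274921 ] [-0.07298758 -0.22172665 -0.95466036]
85 [[277.0, 153.0], [358.0, 153.0], [357.0, 203.0], [279.0, 203.0]]
90 [[278.0, 153.0], [358.0, 153.0], [356.0, 201.0], [280.0, 202.0]]
85 [[377.0, 183.0], [272.0, 233.0], [228.0, 185.0], [331.0, 137.0]]
90 [[376.0, 188.0], [272.0, 238.0], [228.0, 195.0], [331.0, 147.0]]
```

View pics/w13.png

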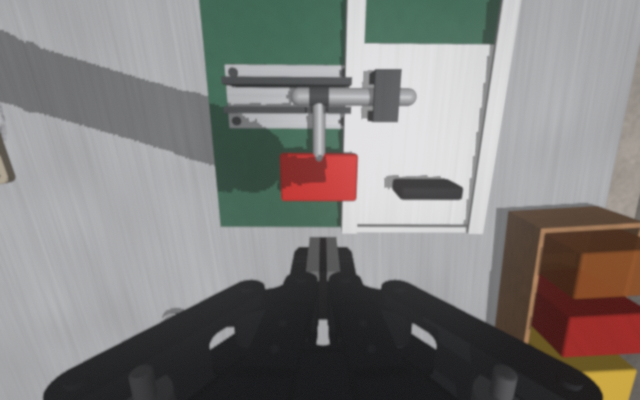

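View pics/s13.png

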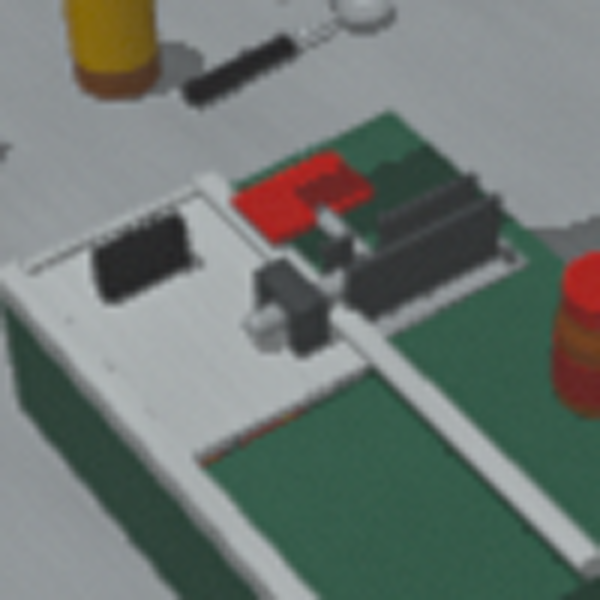

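View pics/s13f.png

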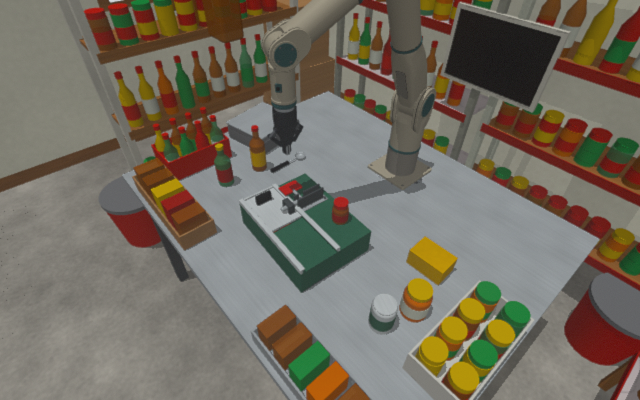

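The paddle lies level: its outer corner is at (233,200) against (228,195) predicted for 90°. The rod is through the keeper, the lid is shut, and the goods look unmoved. I'll hand in.

Run:
```python
from cell import ctrl
import cv2,numpy as np
a=cv2.imread("pics/scene0.png");c=cv2.imread("pics/s13f.png")
for n,(x,y,w,h) in dict(jar=(328,195,24,30),soy=(248,122,22,50),vin=(212,140,24,48),can=(366,290,34,44),pickle=(398,275,38,48),box=(405,234,54,52),scoop=(268,148,40,26)).items():
    print(n,(np.abs(a[y:y+h,x:x+w].astype(int)-c[y:y+h,x:x+w]).max(2)>50).mean().round(3))
print(ctrl.finish_job())
```

```text
jar 0.068
soy 0.0
vin 0.0
can 0.0
pickle 0.0
box 0.0
scoop 0.048
the job is handed in; nothing more can be done
None
```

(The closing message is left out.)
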